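Nudge the slide box square into the locating corner

TASK

Push the closed wooden slide box along the bench into the aluminium corner fence, until its hinged back lies flat against the long bar and its end touches the short bar. Only push it with the outside of the fingers: do not pinch it and do not lift or tip it. Leave the jar, the lens can and the eyepiece standing where they are.

Things in the scene. Friction and masses are not known exactly. Their poses are not given: they have to be found in the camera images.
- slides: closed brown wooden slide box, loose, 0.18 to 0.35 kg, 39 mm high, straight upright sides, small flat clasp on the front. Origin on its underside: hinged back face at x = +33 mm, front at x = -35 mm, ends at y = +-49 mm. It starts flat on the bench, its back turned within 0.4 rad to the long bar. The lid does not open.
- fence: L-shaped corner fence of aluminium bar, 24 mm high, 12 thick, fixed. Origin at the inner corner on the bench. Long bar's inner face: plane x = 0, y from 0 to -240 mm. Short bar's inner face: plane y = 0, x from 0 to -100 mm. The box starts and belongs at negative x and y; in place its axes are parallel to the fence's and its origin is at x = -33, y = -49 mm. Low feet on the outside.
- jar: white round specimen jar with black lid, 56 mm wide, 72 mm high, loose; origin under its centre. To be left alone.
- can: round black lens can with white screw cap, 35 mm wide, 52 mm high, loose; origin under its centre. To be left alone.
- eyepiece: black round microscope eyepiece standing on the bench, 33 mm wide, 47 mm high, loose; origin under its centre. To be left alone.
There are look-alikes about, which are no part of the job. Several things look just like the slides: the one meant starts nearest to the robot's base.

How it is judged (in metres and radians):
At the end, for the whole second after the job is handed in: The slide box rests flat on the bench in the corner, its back within about 5 mm of the long bar and its end within 5 mm of the short bar, parallel to the bars within 0.06 rad, at rest (x of slides in the frame of fence between -0.0385 and -0.028 m and y of slides in the frame of fence between -0.054 and -0.044 m and angle between the y axis of slides and the y axis of fence, either way round below 0.06 rad and angle between slides's own z axis and vertical below 0.05 rad and height (world z) of slides below 0.004 m and linear speed of slides below 0.01 m/s); the robot touches nothing.
It fails at once if the slide box is lifted or tipped (origin over 8 mm above the bench, or tilt over 0.12 rad) (height (world z) of slides above 0.008 m or angle between slides's own z axis and vertical above 0.12 rad).
It fails at once if the slide box is pinched: the fingers bear on it with over 18 N while it does not touch the fence (contact force between the fingers and slides above 18 N and contact force between slides and fence below 0.05 N).
It fails at once if the jar, the can or the eyepiece is moved over 15 mm (distance of any of jar, can, eyepiece from where it was at the start of the episode above 0.015 m).
It also fails if it takes over 48 s, if anything falls off the work surface, if the arm or the gripper's body presses on something with over 40 N, if the wrist force passes 120 N, or if a joint passes its speed limit or range.

ROBOT

A 6-joint arm with a two-finger parallel gripper is mounted at the origin on a cart in front of the work surface, level with it; the furniture and walls round the work are solid. World frame = base frame: x ahead of the robot, y to its left, z up, the work surface at z = 0. Lengths are in m, angles in degrees, forces in N, time in s.
With the tool pointing down it reaches from about 0.275 to 0.85 m from the base axis. Payload 19 kg.
Tool frame: the origin (TCP) lies at the very end of the fingers, on their centre line; the grasp point (between the pads) lies 19 mm behind it; z points along the fingers, y is the line along which they close (so a half turn about z gives the same grasp; the last joint's range is limited). The gripper opens to 85 mm and grips with 20 to 120 N. Pads are 22 mm wide; open, the fingers measure 114 mm over their backs; the gripper's body (76 mm by 85 mm) begins 54 mm behind the grasp point. The pads swing forward as they close: fully open they stand 13 mm farther back than shut.
Start: joints at [-7.678, 8.623, 82.357, -0, 89.026, -7.678], TCP at [0.575, -0, 0.231] pointing down, gripper open.
Joint ranges: [-160.23, 160.23], [-39.13, 120.54], [6.94, 153.29], [-79.49, 259.48], [9.18, 160.14], [-161.06, 161.06]. Speed limits (degrees/s): [108.29, 108.29, 127.2, 172.46, 172.46, 172.46].

INTERFACE

Orientations are given as [roll, pitch, yaw] about the fixed x, y, z axes, in that order (R = Rz(yaw) Ry(pitch) Rx(roll)).
In Python, from workcell import * gives the robot as it stands.
- The arm moves only by the shell command python3 -m creep 'ROWS' [FORCE]. ROWS is JSON, a list of rows, each an object of numbers: "rx", "ry", "rz": the turn, a rotation vector about the world's x, y, z in degrees; "dx", "dy", "dz": the shift along the world's x, y, z in m; "gripper": the finger opening in m, from 0 to 0.0854. In form: [{"rx": .., "ry": .., "rz": .., "dx": .., "dy": .., "dz": .., "gripper": ..}, ...]. A call has 1 to 5 rows; each row is the pose to reach, as a shift and turn from the pose commanded when the call began; what a row does not reach only later rows make up. A row lasts 1/8 s, in which the tool goes at most 62.5 mm and 10.7 degrees, less where a joint would pass 70% of its speed; a pose out of reach is approached as far as the arm can. A call with a gripper value outside its range is refused whole. The fingers move at their own pace and stop on an object; FORCE is the grip in N (left out, the last holds). Time passes only in rows, so rows that repeat a pose let the fingers close. It gives the time, the measured TCP pose, the force, the opening and the grip force at its end, in the units of the state.
- read_state(): the state, without advancing time (a new reading comes with each control period).
- grab_frame(name): name is "scene" or "side" or "wrist"; returns a dict with "img" (400x640x3 uint8, blue, green, red), "mtx" (3x3 intrinsics, pixels), "rvec" (rotation vector, rad) and "tvec" (3), from world to camera coordinates, as OpenCV has them. Camera axes: x right, y down, z forward; pixel columns grow to the right and rows downward; lengths in m; the calibration is good to about 2 mm. A picture is of the moment at which its call begins. There is no depth.
- hand_in(): hands the job in; it is judged then, once.
The state is a dict: "time_s": time; "joints": joint angles; "joint_velocities": joint speeds; "tau": joint torques, N m; "ee_pos": TCP position; "tcp_rot": TCP orientation; "force": force on the tool from outside, world axes, zero at the start; "ft_torque": the same for the moment, N m; "width": finger opening in m; "grip_force": force on a finger pad.
Only numpy, scipy, OpenCV 4.12 (cv2) and the standard library are available. Lean on these libraries where they do the work, as an engineer would, in place of code of your own. Each camera call takes 0.05 s, during which the arm holds its last target. There are 200 camera calls.

## Working session

There is one attempt and no reset: what is moved stays moved. The work goes in short steps, Python scripts to look and compute and a shell command to move; the robot and the scene stay as the last step left them, time stands still between calls to the robot, and variables do not carry over. Pictures are saved under pics/ and viewed, at most 10 in all, crops included, and the job is handed in when it is done.

```bash
mkdir -p pics; ls
python3 - <<'E'
from workcell import *
import cv2
for n in ("scene","side","wrist"):
    f=grab_frame(n); cv2.imwrite(f"pics/{n}0.png",f["img"])
    import numpy as np
    R=cv2.Rodrigues(np.array(f["rvec"]))[0]; print(n,(-R.T@np.array(f["tvec"]).ravel()).round(3),R[2].round(2))
s=read_state(); print(s)
E
```

```text
pics
scene [0.292 0.717 0.64 ] [ 0.31 -0.7  -0.65]
side [0.633 0.872 0.622] [-0.04 -0.81 -0.58]
wrist [0.575 0.073 0.374] [-0.   -0.29 -0.96]
{'time_s': 0.15, 'joints': array([-7.68045988e+00,  8.64393686e+00,  8.23838907e+01,  1.09140177e-03,
        8.90269122e+01, -7.67939141e+00]), 'joint_velocities': array([-0.02890945, -0.07983318, -0.12386022, -0.01752621,  0.03429376,
       -0.01792126]), 'tau': array([ 2.28272773e-03, -7.13383126e+01, -5.71041870e+01, -3.10331814e-05,
        7.20541226e-03, -6.05664604e-05]), 'ee_pos': array([ 5.74804538e-01, -1.55970819e-05,  2.30824389e-01]), 'tcp_rot': array([-1.79945897e+02, -8.39629673e-03,  8.99989085e+01]), 'force': array([-0.13872664,  0.43255252, -0.33427006]), 'ft_torque': array([ 0.02885608, -0.057338  ,  0.03171691]), 'grip_force': 0.0, 'width': 0.0856137541178855}
```

View pics/scene0.png

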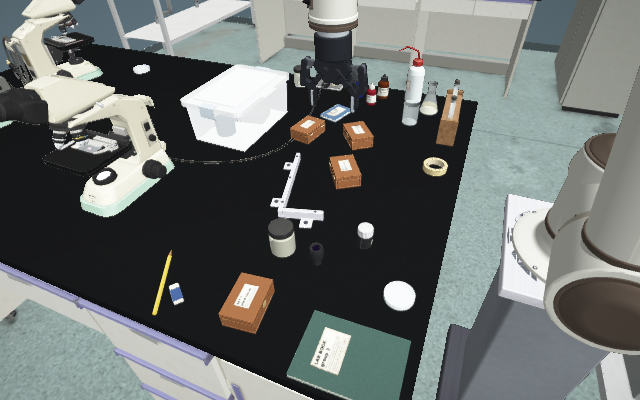

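View pics/side0.png

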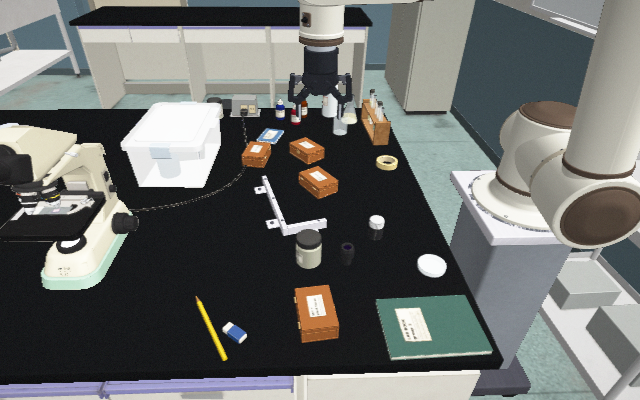

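The scene view has four brown boxes, at (345,171), (358,135), (308,129) and (247,302). The fence corner is near (282,212), with the jar at (282,238), the eyepiece at (317,253) and the can at (365,235). Next I'll get ground positions for all of these, plus enlarged crops.

```bash
cat > h.py <<'E'
import numpy as np, cv2
from workcell import *
def cam(f):
    R=cv2.Rodrigues(np.array(f["rvec"],float))[0]; return np.array(f["mtx"]),R,np.array(f["tvec"],float).ravel()
def ray(f,p):
    K,R,t=cam(f); d=R.T@np.linalg.solve(K,[p[0],p[1],1.]); return -R.T@t,d
def onz(f,p,z=0.):
    c,d=ray(f,p); return c+d*(z-c[2])/d[2]
def tri(f,p,g,q):
    c,d=ray(f,p); e,k=ray(g,q)
    s=np.linalg.lstsq(np.c_[d,-k],e-c,rcond=None)[0]; a,b=c+d*s[0],e+k*s[1]
    return (a+b)/2,np.linalg.norm(a-b)
def px(f,P):
    K,R,t=cam(f); return cv2.projectPoints(np.array(P,float).reshape(-1,1,3),R,t,K,None)[0].reshape(-1,2)
def crop(f,x,y,w,h,s,name):
    cv2.imwrite(name,cv2.resize(f["img"][y:y+h,x:x+w],None,fx=s,fy=s,interpolation=cv2.INTER_CUBIC))
E
python3 - <<'E'
from h import *
import pickle
a=grab_frame("scene");b=grab_frame("side"); pickle.dump((a,b),open("fr.pkl","wb"))
for n,p,q in [("boxA",(345,171),(318,182)),("boxB",(358,135),(307,150)),("boxC",(308,129),(257,153)),("boxD",(247,302),(317,313))]:
    P=onz(a,p,.03); print(n,P.round(3),np.hypot(*P[:2]).round(3),onz(b,q,.03).round(3))
crop(a,260,105,130,165,3.6,"pics/sc1.png"); crop(b,230,130,170,145,4,"pics/sd1.png")
E
```

```text
boxA [ 0.56  -0.057  0.03 ] 0.563 [ 0.57 -0.05  0.03]
boxB [ 0.586 -0.245  0.03 ] 0.636 [ 0.595 -0.24   0.03 ]
boxC [ 0.745 -0.224  0.03 ] 0.778 [ 0.753 -0.223  0.03 ]
boxD [0.592 0.397 0.03 ] 0.712 [0.596 0.402 0.03 ]
```

View pics/sc1.png

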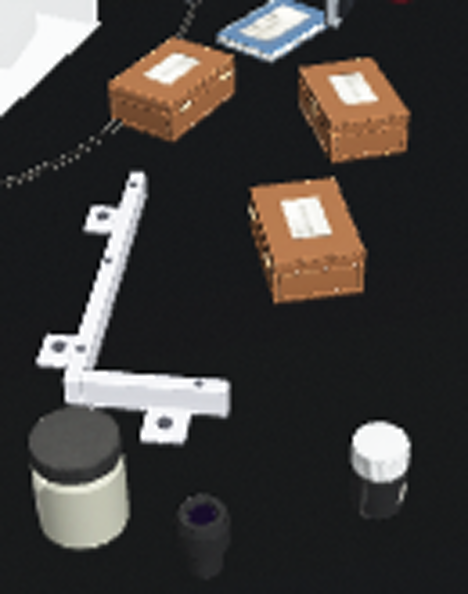

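View pics/sd1.png

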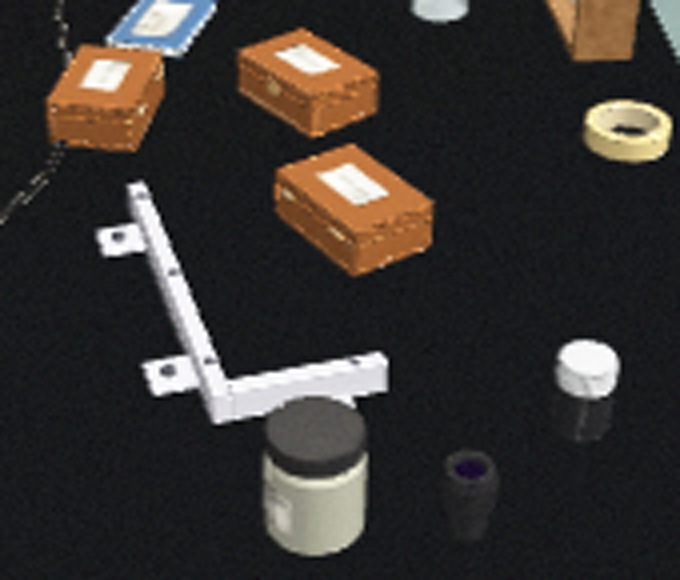

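Box A at (345,171) in the scene view is nearest the base, at 0.56 m. Box B is 0.64 m away, D is 0.71 m and C is 0.78 m. A's hinges are on its +x face, facing the long bar, which fits the description. Next I'll fit the box and fence poses to their silhouettes in both views and check the fit with an overlay.

```bash
cat > fit.py <<'E'
from h import *
from scipy.optimize import minimize
def pts(o,p):  # o: local Nx3, p: x,y,yaw
    c,s=np.cos(p[2]),np.sin(p[2]); o=np.asarray(o,float); return np.c_[c*o[:,0]-s*o[:,1]+p[0],s*o[:,0]+c*o[:,1]+p[1],o[:,2]]
def blk(x0,x1,y0,y1,h): return [(x,y,z) for x in(x0,x1) for y in(y0,y1) for z in(0,h)]
BOX=[blk(-.035,.033,-.049,.049,.039)]
FEN=[blk(0,.012,-.24,.012,.024),blk(-.1,.012,0,.012,.024)]
CYL=lambda r,h:[[(r*np.cos(a),r*np.sin(a),z) for a in np.linspace(0,6.28,24) for z in(0,h)]]
S=4
def render(f,parts,p,shape=(400,640)):
    m=np.zeros((shape[0]*S,shape[1]*S),np.uint8)
    for o in parts:
        q=((px(f,pts(o,p))+.5)*S-.5)*16
        cv2.fillConvexPoly(m,cv2.convexHull(q.round().astype(np.int32)),1,shift=4)
    return m
def up(m): return (cv2.resize(m.astype(np.float32),None,fx=S,fy=S,interpolation=cv2.INTER_LINEAR)>.5).astype(np.uint8)
def fit(views,parts,p0):  # views: (frame,mask,ignore)
    U=[(f,up(m),up(i)) for f,m,i in views]
    # crop for speed
    def cost(p): return sum(int((((render(f,parts,p)^m)&(1-i))).sum()) for f,m,i in U)/S**2
    best=None
    for k in range(3):
        st=np.array([.01,.01,.06])/(2**k)
        x0=p0 if best is None else best.x
        r=minimize(cost,x0,method="Nelder-Mead",options=dict(initial_simplex=np.vstack([x0]+[x0+np.eye(3)[j]*st for j in range(3)]),xatol=2e-4,fatol=.5,maxiter=80))
        best=r
    return best.x,best.fun,[int(m.sum()/S**2) for _,m,_ in U]
def wire(img,f,parts,p,col,s,x,y):
    for o in parts:
        h=px(f,pts(o,p))
        h=((h-[x,y]+.5)*s-.5).round().astype(int)
        for i in range(8):
            for b in (1,2,4):
                if i^b>i: cv2.line(img,tuple(map(int,h[i])),tuple(map(int,h[i^b])),col,1)
E
cat > run1.py <<'E'
from fit import *; import pickle
a,b=pickle.load(open("fr.pkl","rb"))
def rect(*rs):
    m=np.zeros((400,640),np.uint8)
    for x0,y0,x1,y1 in rs: m[int(y0):int(y1)+1,int(x0):int(x1)+1]=1
    return m
def full(ox,oy,s,*rs): return rect(*[(x0/s+ox,y0/s+oy,x1/s+ox,y1/s+oy) for x0,y0,x1,y1 in rs])
def seed(m,p):
    n,l=cv2.connectedComponents(m,connectivity=4); return l,l[p[1],p[0]]
V=[];W=[]
ign=[full(260,105,3.6,(75,195,118,238),(30,325,73,370),(135,412,195,450)),full(230,130,4,(92,220,147,260),(135,350,188,402),(258,395,370,560))]
for f,bp,fr,ig in((a,(345,180),(262,150,326,224),ign[0]),(b,(318,188),(252,172,328,238),ign[1])):
    im=f["img"].astype(int)
    br=((im[...,2]>50)&(im.max(2)-im.min(2)>0)).astype(np.uint8)
    m=(im[...,2]>55).astype(np.uint8); n,l=cv2.connectedComponents(m,connectivity=4); m=(l==l[bp[1],bp[0]]).astype(np.uint8)
    m=cv2.morphologyEx(m,cv2.MORPH_CLOSE,np.ones((3,3),np.uint8)); V.append((f,m,np.zeros_like(m)))
    g=(im.min(2)>90).astype(np.uint8)&rect(fr); W.append((f,g,ig))
pb=fit(V,BOX,np.array([.56,-.055,-.2])); print("box",pb)
pf=fit(W,FEN,np.array([.66,.09,-.1])); print("fence",pf)
np.save("pose.npy",[pb[0],pf[0]])
big=np.zeros((600,800,3),np.uint8)
for f,x,y,X in((a,260,130,0),(b,240,130,400)):
    s=4; c=cv2.resize(f["img"][y:y+150,x:x+100],None,fx=s,fy=s,interpolation=cv2.INTER_CUBIC)
    wire(c,f,BOX,pb[0],(0,255,0),s,x,y); wire(c,f,FEN,pf[0],(0,0,255),s,x,y); big[:,X:X+400]=c
cv2.imwrite("pics/ov1.png",big)
E
time python3 run1.py
```

```text
box (array([ 0.56800436, -0.06975164,  0.55790978]), np.float64(89.9375), [906, 903])
fence (array([0.65651291, 0.12851913, 0.26267504]), np.float64(267.25), [1059, 1106])
real	0m3.897s
user	0m3.999s
sys	0m0.447s
```

View pics/ov1.png

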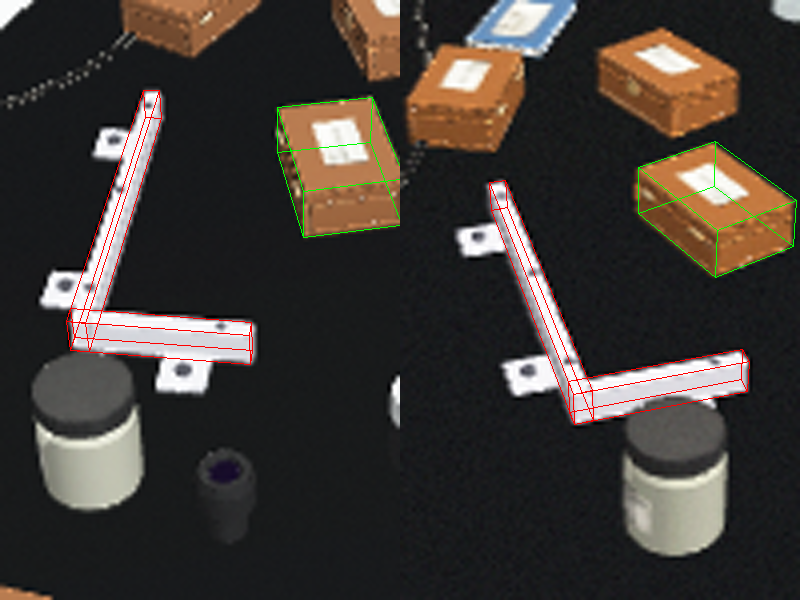

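The overlay fits the box and fence outlines in both views. The box is at world (0.568, -0.070) with yaw 32.0°, and the fence corner is at (0.657, 0.129) with yaw 15.05°. I'll check the heights from two views and work out the clearances and the start point.

Run:
```python
from fit import *; import pickle
a,b=pickle.load(open("fr.pkl","rb")); pb,pf=np.load("pose.npy")
u=lambda p,s,x,y:((p[0]+.5)/s-.5+x,(p[1]+.5)/s-.5+y)
for n,p,q in[("box back+y top",(272,268),(352,244)),("box front-y top",(336,178),(350,145))]:
    P,e=tri(a,u(p,3.6,260,105),b,u(q,4,230,130)); print(n,P.round(3),round(e,4))
P,e=tri(a,u((229,380),3.6,260,105),b,u((382,353),4,230,130)); print("short bar end top",P.round(3),round(e,4))
c,s=np.cos(pf[2]),np.sin(pf[2])
F=lambda P:(np.array([[c,s],[-s,c]])@(np.array(P[:2])-pf[:2])).round(3)
W=lambda p:(np.array([[c,-s],[s,c]])@np.array(p)+pf[:2]).round(4)
print("box in fence",F(pb[:2]),pb[2]-pf[2])
for n,p,z in[("tape",(435,167),.01),("jar",(281,225),.072),("can",(365,228),.052),("eyep",(317,247),.047),("B",(358,133),.035),("C",(308,128),.035)]:
    P=onz(a,p,z); print(n,P.round(3),F(P))
print("start",W((-.215,-.172)),"ex",c,s)
```

```text
box back+y top [ 0.573 -0.017  0.025] 0.0041
box front-y top [ 0.567 -0.144  0.028] 0.001
short bar end top [0.56  0.098 0.018] 0.0015
box in fence [-0.137 -0.168] 0.2952347425592077
tape [ 0.34  -0.191  0.01 ] [-0.388 -0.226]
jar [0.603 0.226 0.072] [-0.026  0.108]
can [0.439 0.15  0.052] [-0.204  0.077]
eyep [0.517 0.235 0.047] [-0.107  0.139]
B [ 0.588 -0.249  0.035] [-0.165 -0.346]
C [ 0.744 -0.222  0.035] [-0.007 -0.361]
start [ 0.4936 -0.0934] ex 0.9656988211205939 0.25966475865295063
```

```bash
python3 -m creep '[{"rz":-10,"dx":-0.02,"dy":-0.02,"gripper":0.05},{"rz":-20,"dx":-0.04,"dy":-0.04,"gripper":0.05},{"rz":-30,"dx":-0.06,"dy":-0.06,"gripper":0.05},{"rz":-40,"dx":-0.081,"dy":-0.08,"gripper":0.05},{"rz":-50,"dx":-0.081,"dy":-0.093,"gripper":0.05}]' 20
```

```text
$[0]: bad value
```

Triangulated heights come out 25–28 mm against 39, and 18 against 24. The baseline is short and the readings coarse, so I expect errors of about 5 mm. I'll confirm with the wrist camera and by touch. The move was refused, so I'll resend it with every field given.

```bash
python3 -m creep '[{"rx":0,"ry":0,"rz":-10,"dx":-0.02,"dy":-0.02,"dz":0,"gripper":0.05},{"rx":0,"ry":0,"rz":-20,"dx":-0.04,"dy":-0.04,"dz":0,"gripper":0.05},{"rx":0,"ry":0,"rz":-30,"dx":-0.06,"dy":-0.06,"dz":0,"gripper":0.05},{"rx":0,"ry":0,"rz":-40,"dx":-0.08,"dy":-0.08,"dz":0,"gripper":0.05},{"rx":0,"ry":0,"rz":-50,"dx":-0.081,"dy":-0.093,"dz":0,"gripper":0.05}]' 20
```

```text
time_s: 0.88
ee_pos: [0.493, -0.0937, 0.2315]
tcp_rot: [180.0, -0.0, 39.6]
force: [0.5, -0.1, -0.5]
width: 0.0503
grip_force: 0.0
```

```bash
python3 -m creep '[{"rx":0,"ry":0,"rz":-10,"dx":0,"dy":0,"dz":0,"gripper":0.05},{"rx":0,"ry":0,"rz":-20,"dx":0,"dy":0,"dz":0,"gripper":0.05},{"rx":0,"ry":0,"rz":-25,"dx":0,"dy":0,"dz":0,"gripper":0.05},{"rx":0,"ry":0,"rz":-25,"dx":0,"dy":0,"dz":0,"gripper":0.05}]'
python3 - <<'E'
from fit import *; import pickle
f=grab_frame("wrist"); pb,pf=np.load("pose.npy"); pickle.dump(f,open("w1.pkl","wb"))
s0=cv2.imread("pics/wrist0.png")
c=f["img"].copy(); wire(c,f,BOX,pb,(0,255,0),1,0,0); wire(c,f,FEN,pf,(0,0,255),1,0,0); cv2.imwrite("pics/w1.png",c)
E
```

```text
time_s: 1.38
ee_pos: [0.4939, -0.093, 0.2312]
tcp_rot: [-180.0, 0.0, 15.0]
force: [0.4, 0.4, -0.3]
width: 0.0501
grip_force: 0.0
```

View pics/w1.png

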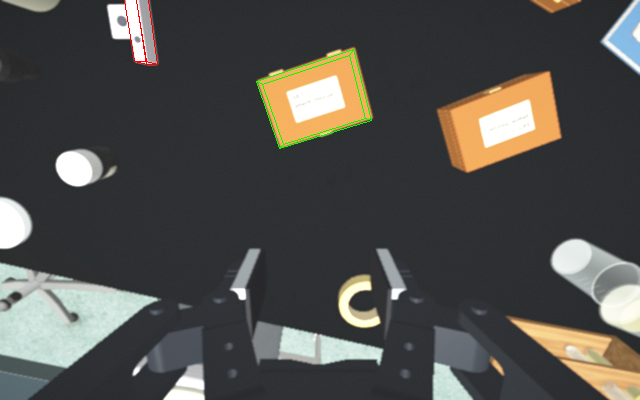

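The wrist view agrees with the fit to about 2 px for the box, at (257–372, 48–148), and for the fence's short bar, at (140,30). The descent spot is clear, so I'm going down.

```bash
python3 -m creep '[{"rx":0,"ry":0,"rz":0,"dx":0,"dy":0,"dz":-0.055,"gripper":0.05},{"rx":0,"ry":0,"rz":0,"dx":0,"dy":0,"dz":-0.11,"gripper":0.05},{"rx":0,"ry":0,"rz":0,"dx":0,"dy":0,"dz":-0.165,"gripper":0.05},{"rx":0,"ry":0,"rz":0,"dx":0,"dy":0,"dz":-0.2,"gripper":0.05},{"rx":0,"ry":0,"rz":0,"dx":0,"dy":0,"dz":-0.221,"gripper":0.05}]'
python3 -m creep '[{"rx":0,"ry":0,"rz":0,"dx":0.0048,"dy":0.0013,"dz":0,"gripper":0.05},{"rx":0,"ry":0,"rz":0,"dx":0.0097,"dy":0.0026,"dz":0,"gripper":0.05},{"rx":0,"ry":0,"rz":0,"dx":0.0145,"dy":0.0039,"dz":0,"gripper":0.05},{"rx":0,"ry":0,"rz":0,"dx":0.0193,"dy":0.0052,"dz":0,"gripper":0.05},{"rx":0,"ry":0,"rz":0,"dx":0.0241,"dy":0.0065,"dz":0,"gripper":0.05}]'
```

```text
time_s: 2.05
ee_pos: [0.4932, -0.0927, 0.0084]
tcp_rot: [-179.9, 0.1, 15.1]
force: [0.3, 1.4, 0.1]
width: 0.0501
grip_force: 0.0
time_s: 2.68
ee_pos: [0.5184, -0.0864, 0.0105]
tcp_rot: [180.0, -0.0, 15.0]
force: [-3.1, -0.6, 0.7]
width: 0.0501
grip_force: 0.9
```

Contact shows about 3 N. I'll keep pushing along fence +x, then check.

```bash
python3 -m creep '[{"rx":0,"ry":0,"rz":0,"dx":0.0048,"dy":0.0013,"dz":0,"gripper":0.05},{"rx":0,"ry":0,"rz":0,"dx":0.0097,"dy":0.0026,"dz":0,"gripper":0.05},{"rx":0,"ry":0,"rz":0,"dx":0.0145,"dy":0.0039,"dz":0,"gripper":0.05},{"rx":0,"ry":0,"rz":0,"dx":0.0193,"dy":0.0052,"dz":0,"gripper":0.05},{"rx":0,"ry":0,"rz":0,"dx":0.0241,"dy":0.0065,"dz":0,"gripper":0.05}]'
python3 -m creep '[{"rx":0,"ry":0,"rz":0,"dx":0.0048,"dy":0.0013,"dz":0,"gripper":0.05},{"rx":0,"ry":0,"rz":0,"dx":0.0097,"dy":0.0026,"dz":0,"gripper":0.05},{"rx":0,"ry":0,"rz":0,"dx":0.0145,"dy":0.0039,"dz":0,"gripper":0.05},{"rx":0,"ry":0,"rz":0,"dx":0.0193,"dy":0.0052,"dz":0,"gripper":0.05},{"rx":0,"ry":0,"rz":0,"dx":0.0241,"dy":0.0065,"dz":0,"gripper":0.05}]'
python3 - <<'E'
from fit import *
pf=np.load("pose.npy")[1]; c,s=np.cos(pf[2]),np.sin(pf[2]); R=np.array([[c,s],[-s,c]])
V=[]
for n in("scene","side"):
    f=grab_frame(n); im=f["img"].astype(int)
    m=((im[...,2]>55)&(im[...,2]>1.5*im[...,0]+8)).astype(np.uint8)
    ks=np.vstack([px(f,[.57+.0,-.07,.03]),px(f,[.6,-.05,.03])]).mean(0).astype(int)
    m=cv2.morphologyEx(m,cv2.MORPH_CLOSE,np.ones((5,5),np.uint8))
    n_,l=cv2.connectedComponents(m,connectivity=4); m=(l==l[ks[1],ks[0]]).astype(np.uint8); V.append((f,m,np.zeros_like(m)))
r=fit(V,BOX,np.array([.6,-.06,.3])); print(r[1:],R@(r[0][:2]-pf[:2]),r[0][2]-pf[2]); print("tcp f",R@(read_state()["ee_pos"][:2]-pf[:2]))
big=np.zeros((400,800,3),np.uint8)
for f,X in((V[0][0],0),(V[1][0],400)):
    c_=f["img"][90:290,240:440]; c_=cv2.resize(c_,None,fx=2,fy=2); wire(c_,f,BOX,r[0],(0,255,0),2,240,90); wire(c_,f,FEN,pf,(0,0,255),2,240,90); big[:,X:X+400]=c_
cv2.imwrite("pics/p2.png",big)
E
```

```text
time_s: 3.3
ee_pos: [0.5425, -0.0799, 0.0103]
tcp_rot: [-180.0, -0.0, 15.0]
force: [-1.5, 0.7, 1.1]
width: 0.0498
grip_force: 0.8
time_s: 3.92
ee_pos: [0.5666, -0.0735, 0.0103]
tcp_rot: [-180.0, 0.0, 15.0]
force: [-2.3, -0.8, 1.7]
width: 0.0498
grip_force: 1.1
(np.float64(699.375), [631, 1121]) [-0.09317424 -0.17999718] 0.031360920266283676
tcp f [-0.13903174 -0.17172329]
```

View pics/p2.png

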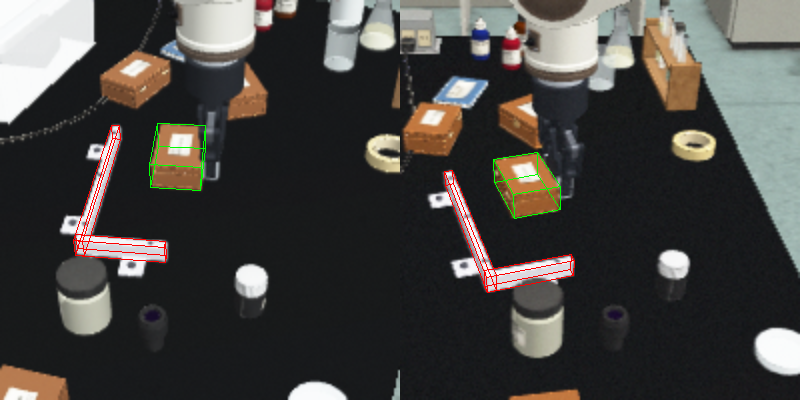

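The box is now squared up against the fingers, at fence (-0.093, -0.178). About 60 mm of travel is left to the long bar.

```bash
python3 -m creep '[{"rx":0,"ry":0,"rz":0,"dx":0.0048,"dy":0.0013,"dz":0,"gripper":0.05},{"rx":0,"ry":0,"rz":0,"dx":0.0097,"dy":0.0026,"dz":0,"gripper":0.05},{"rx":0,"ry":0,"rz":0,"dx":0.0145,"dy":0.0039,"dz":0,"gripper":0.05},{"rx":0,"ry":0,"rz":0,"dx":0.0193,"dy":0.0052,"dz":0,"gripper":0.05},{"rx":0,"ry":0,"rz":0,"dx":0.0241,"dy":0.0065,"dz":0,"gripper":0.05}]'
python3 -m creep '[{"rx":0,"ry":0,"rz":0,"dx":0.0048,"dy":0.0013,"dz":0,"gripper":0.05},{"rx":0,"ry":0,"rz":0,"dx":0.0097,"dy":0.0026,"dz":0,"gripper":0.05},{"rx":0,"ry":0,"rz":0,"dx":0.0145,"dy":0.0039,"dz":0,"gripper":0.05},{"rx":0,"ry":0,"rz":0,"dx":0.0193,"dy":0.0052,"dz":0,"gripper":0.05},{"rx":0,"ry":0,"rz":0,"dx":0.0241,"dy":0.0065,"dz":0,"gripper":0.05}]'
python3 -m creep '[{"rx":0,"ry":0,"rz":0,"dx":0.0014,"dy":0.0004,"dz":0,"gripper":0.05},{"rx":0,"ry":0,"rz":0,"dx":0.0029,"dy":0.0008,"dz":0,"gripper":0.05},{"rx":0,"ry":0,"rz":0,"dx":0.0039,"dy":0.001,"dz":0,"gripper":0.05},{"rx":0,"ry":0,"rz":0,"dx":0.0048,"dy":0.0013,"dz":0,"gripper":0.05}]'
```

```text
time_s: 4.65
ee_pos: [0.5907, -0.0669, 0.0102]
tcp_rot: [-180.0, -0.0, 15.0]
force: [-1.3, -0.8, -1.2]
width: 0.0501
grip_force: 0.7
time_s: 5.28
ee_pos: [0.6148, -0.0604, 0.0102]
tcp_rot: [-180.0, 0.0, 15.0]
force: [-1.2, 0.0, -1.4]
width: 0.05
grip_force: 0.6
time_s: 5.78
ee_pos: [0.6193, -0.0592, 0.0103]
tcp_rot: [-180.0, 0.0, 15.0]
force: [-1.7, -0.5, -0.3]
width: 0.0502
grip_force: 0.9
```

```bash
python3 -m creep '[{"rx":0,"ry":0,"rz":0,"dx":0.0007,"dy":0.0002,"dz":0,"gripper":0.05},{"rx":0,"ry":0,"rz":0,"dx":0.0014,"dy":0.0004,"dz":0,"gripper":0.05},{"rx":0,"ry":0,"rz":0,"dx":0.0019,"dy":0.0005,"dz":0,"gripper":0.05}]'
python3 -m creep '[{"rx":0,"ry":0,"rz":0,"dx":0.0005,"dy":0.0001,"dz":0,"gripper":0.05},{"rx":0,"ry":0,"rz":0,"dx":0.001,"dy":0.0003,"dz":0,"gripper":0.05}]'
python3 -m creep '[{"rx":0,"ry":0,"rz":0,"dx":0.0005,"dy":0.0001,"dz":0,"gripper":0.05},{"rx":0,"ry":0,"rz":0,"dx":0.001,"dy":0.0003,"dz":0,"gripper":0.05}]'
```

```text
time_s: 6.15
ee_pos: [0.6212, -0.0587, 0.0103]
tcp_rot: [-180.0, 0.0, 15.0]
force: [-1.7, -0.1, 0.7]
width: 0.0498
grip_force: 1.0
time_s: 6.4
ee_pos: [0.6222, -0.0584, 0.0103]
tcp_rot: [-180.0, -0.0, 15.0]
force: [-1.9, -0.8, 0.4]
width: 0.0498
grip_force: 1.1
time_s: 6.65
ee_pos: [0.6232, -0.0581, 0.0103]
tcp_rot: [-180.0, -0.0, 15.0]
force: [-2.6, -0.8, 0.3]
width: 0.05
grip_force: 1.1
```

```bash
python3 -m creep '[{"rx":0,"ry":0,"rz":0,"dx":0.0005,"dy":0.0001,"dz":0,"gripper":0.05},{"rx":0,"ry":0,"rz":0,"dx":0.001,"dy":0.0003,"dz":0,"gripper":0.05}]'
python3 -m creep '[{"rx":0,"ry":0,"rz":0,"dx":0.0005,"dy":0.0001,"dz":0,"gripper":0.05},{"rx":0,"ry":0,"rz":0,"dx":0.001,"dy":0.0003,"dz":0,"gripper":0.05}]'
```

```text
time_s: 6.9
ee_pos: [0.6242, -0.0578, 0.0103]
tcp_rot: [-180.0, -0.0, 15.0]
force: [-2.3, -0.7, 1.6]
width: 0.05
grip_force: 1.2
time_s: 7.15
ee_pos: [0.6252, -0.0575, 0.0103]
tcp_rot: [-180.0, 0.0, 15.0]
force: [-2.4, -0.5, 1.5]
width: 0.05
grip_force: 1.3
```

```bash
python3 -m creep '[{"rx":0,"ry":0,"rz":0,"dx":0.0005,"dy":0.0001,"dz":0,"gripper":0.05},{"rx":0,"ry":0,"rz":0,"dx":0.001,"dy":0.0003,"dz":0,"gripper":0.05}]'
python3 -m creep '[{"rx":0,"ry":0,"rz":0,"dx":0.0005,"dy":0.0001,"dz":0,"gripper":0.05},{"rx":0,"ry":0,"rz":0,"dx":0.0007,"dy":0.0002,"dz":0,"gripper":0.05}]'
```

```text
time_s: 7.4
ee_pos: [0.6254, -0.0575, 0.0102]
tcp_rot: [-180.0, 0.1, 15.0]
force: [-14.0, -4.5, 8.0]
width: 0.05
grip_force: 7.1
time_s: 7.65
ee_pos: [0.6255, -0.0575, 0.0103]
tcp_rot: [-180.0, 0.2, 15.0]
force: [-18.5, -5.4, 11.0]
width: 0.0499
grip_force: 9.9
```

The box is hard against the long bar, with about 19 N at the tool and the stop where expected. I'll back off, lift, and turn for the end push.

```bash
python3 -m creep '[{"rx":0,"ry":0,"rz":0,"dx":-0.002,"dy":-0.0005,"dz":0,"gripper":0.05},{"rx":0,"ry":0,"rz":0,"dx":-0.0097,"dy":-0.0026,"dz":0,"gripper":0.05},{"rx":0,"ry":0,"rz":0,"dx":-0.0193,"dy":-0.0052,"dz":0,"gripper":0.05},{"rx":0,"ry":0,"rz":0,"dx":-0.0193,"dy":-0.0052,"dz":0.05,"gripper":0.05},{"rx":0,"ry":0,"rz":0,"dx":-0.0193,"dy":-0.0052,"dz":0.1,"gripper":0.05}]'
python3 -m creep '[{"rx":0,"ry":0,"rz":10,"dx":0.01,"dy":-0.01,"dz":0.03,"gripper":0.02},{"rx":0,"ry":0,"rz":20,"dx":0.02,"dy":-0.02,"dz":0.06,"gripper":0.02},{"rx":0,"ry":0,"rz":30,"dx":0.04,"dy":-0.03,"dz":0.06,"gripper":0.02},{"rx":0,"ry":0,"rz":40,"dx":0.06,"dy":-0.045,"dz":0.06,"gripper":0.02},{"rx":0,"ry":0,"rz":50,"dx":0.08,"dy":-0.065,"dz":0.06,"gripper":0.02}]'
python3 -m creep '[{"rx":0,"ry":0,"rz":10,"dx":0,"dy":0,"dz":0,"gripper":0.02},{"rx":0,"ry":0,"rz":20,"dx":0,"dy":0,"dz":0,"gripper":0.02},{"rx":0,"ry":0,"rz":30,"dx":0,"dy":0,"dz":0,"gripper":0.02},{"rx":0,"ry":0,"rz":40,"dx":0,"dy":0,"dz":0,"gripper":0.02},{"rx":0,"ry":0,"rz":40,"dx":0,"dy":0,"dz":0,"gripper":0.02}]'
cat > look.py <<'E'
from fit import *; import sys
pf=np.load("pose.npy")[1]; c,s=np.cos(pf[2]),np.sin(pf[2]); R=np.array([[c,s],[-s,c]])
f=grab_frame("wrist"); p0=pf[:2]+R.T@np.array([float(sys.argv[1]),float(sys.argv[2])])
im=f["img"].astype(int)
m=((im[...,2]>60)&(im[...,2]>1.4*im[...,0]+8)).astype(np.uint8)
m=cv2.morphologyEx(m,cv2.MORPH_CLOSE,np.ones((25,25),np.uint8))
k=px(f,[*p0,.039])[0].astype(int); n,l=cv2.connectedComponents(m); print(k,l[k[1],k[0]])
m=(l==l[k[1],k[0]]).astype(np.uint8)
r=fit([(f,m,np.zeros_like(m))],BOX,np.array([*p0,pf[2]])); print(r[1:],"box f",R@(r[0][:2]-pf[:2]),"yaw",r[0][2]-pf[2])
st=read_state(); print("tcp f",R@(st["ee_pos"][:2]-pf[:2]),st["ee_pos"],st["force"].round(1))
o=f["img"].copy(); wire(o,f,BOX,r[0],(0,255,0),1,0,0); wire(o,f,FEN,pf,(0,0,255),1,0,0); cv2.imwrite(sys.argv[3],o)
E
python3 look.py -.033 -.177 pics/w3.png
```

```text
time_s: 8.28
ee_pos: [0.6067, -0.0623, 0.1113]
tcp_rot: [-180.0, 0.0, 15.0]
force: [1.2, -0.4, 0.4]
width: 0.0497
grip_force: 0.0
time_s: 8.9
ee_pos: [0.6878, -0.1275, 0.1704]
tcp_rot: [180.0, -0.0, 65.4]
force: [0.1, -0.3, -1.2]
width: 0.02
grip_force: 0.0
time_s: 9.52
ee_pos: [0.6872, -0.1273, 0.1702]
tcp_rot: [-180.0, -0.0, 104.9]
force: [-0.5, 0.2, 0.5]
width: 0.02
grip_force: 0.0
[323  97] 0
(np.float64(223423.8125), [238216]) box f [ 0.16864781 -0.15901692] yaw -0.19319482359117784
tcp f [-0.03672704 -0.25502791] [ 0.68726742 -0.12729774  0.17025327] [-0.3 -0.4 -0.2]
```

View pics/w3.png

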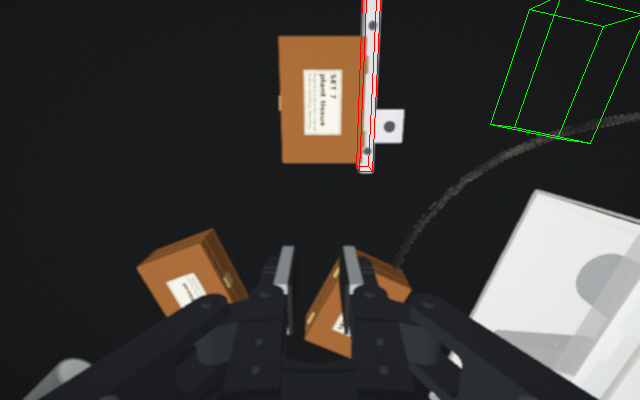

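The box lies parallel against the long bar, its near end at row 163. The fit started on the white label and failed, so I'll work the numbers from pixels. I also need the clearance of box C, at about (360,300), from the finger footprint.

Run:
```python
from fit import *
pf=np.load("pose.npy")[1]; c,s=np.cos(pf[2]),np.sin(pf[2]); R=np.array([[c,s],[-s,c]])
f=grab_frame("wrist"); F=lambda P:(R@(P[:2]-pf[:2])).round(4)
for n,p in[("end L",(283,163)),("end R",(357,163)),("far L",(279,37)),("C top",(350,250)),("C r",(400,268)),("B r",(213,230)),("B rr",(245,295))]: print(n,F(onz(f,p,.039)))
for q in[(-.061,-.244),(-.0115,-.244),(-.061,-.266),(-.0115,-.266)]:
    print(q,px(f,[*(pf[:2]+R.T@np.array(q)),.012])[0].round())
```

```text
end L [-0.0672 -0.2299]
end R [-0.0038 -0.2302]
far L [-0.0666 -0.1323]
C top [-0.0079 -0.3118]
C r [ 0.0399 -0.3307]
B r [-0.1333 -0.2911]
B rr [-0.1089 -0.3591]
(-0.061, -0.244) [293. 173.]
(-0.0115, -0.244) [345. 172.]
(-0.061, -0.266) [294. 195.]
(-0.0115, -0.266) [345. 195.]
```

Box end face is at y = -0.230, with 14 mm clearance for the fingers, and box C is 45 mm behind them. I'll descend and push along fence +y.

```bash
python3 -m creep '[{"rx":0,"ry":0,"rz":0,"dx":0,"dy":0,"dz":-0.05,"gripper":0.02},{"rx":0,"ry":0,"rz":0,"dx":0,"dy":0,"dz":-0.1,"gripper":0.02},{"rx":0,"ry":0,"rz":0,"dx":0,"dy":0,"dz":-0.14,"gripper":0.02},{"rx":0,"ry":0,"rz":0,"dx":0,"dy":0,"dz":-0.16,"gripper":0.02},{"rx":0,"ry":0,"rz":0,"dx":0,"dy":0,"dz":-0.16,"gripper":0.02}]'
python3 -m creep '[{"rx":0,"ry":0,"rz":0,"dx":-0.0013,"dy":0.0048,"dz":0,"gripper":0.02},{"rx":0,"ry":0,"rz":0,"dx":-0.0026,"dy":0.0097,"dz":0,"gripper":0.02},{"rx":0,"ry":0,"rz":0,"dx":-0.0036,"dy":0.0135,"dz":0,"gripper":0.02},{"rx":0,"ry":0,"rz":0,"dx":-0.0047,"dy":0.0174,"dz":0,"gripper":0.02},{"rx":0,"ry":0,"rz":0,"dx":-0.006,"dy":0.0222,"dz":0,"gripper":0.02}]'
python3 -m creep '[{"rx":0,"ry":0,"rz":0,"dx":-0.0013,"dy":0.0048,"dz":0,"gripper":0.02},{"rx":0,"ry":0,"rz":0,"dx":-0.0026,"dy":0.0097,"dz":0,"gripper":0.02},{"rx":0,"ry":0,"rz":0,"dx":-0.0039,"dy":0.0145,"dz":0,"gripper":0.02},{"rx":0,"ry":0,"rz":0,"dx":-0.0052,"dy":0.0193,"dz":0,"gripper":0.02},{"rx":0,"ry":0,"rz":0,"dx":-0.0065,"dy":0.0241,"dz":0,"gripper":0.02}]'
```

```text
time_s: 10.25
ee_pos: [0.6872, -0.1271, 0.0096]
tcp_rot: [-179.9, -0.0, 104.9]
force: [1.1, 0.0, 0.3]
width: 0.02
grip_force: 0.0
time_s: 10.88
ee_pos: [0.6818, -0.1051, 0.0107]
tcp_rot: [180.0, 0.0, 105.0]
force: [0.2, -3.4, 2.1]
width: 0.0201
grip_force: 1.6
time_s: 11.5
ee_pos: [0.675, -0.0806, 0.0103]
tcp_rot: [-180.0, 0.0, 105.0]
force: [0.4, -3.2, 2.7]
width: 0.0203
grip_force: 1.7
```

```bash
python3 -m creep '[{"rx":0,"ry":0,"rz":0,"dx":-0.0013,"dy":0.0048,"dz":0,"gripper":0.02},{"rx":0,"ry":0,"rz":0,"dx":-0.0026,"dy":0.0097,"dz":0,"gripper":0.02},{"rx":0,"ry":0,"rz":0,"dx":-0.0039,"dy":0.0145,"dz":0,"gripper":0.02},{"rx":0,"ry":0,"rz":0,"dx":-0.0052,"dy":0.0193,"dz":0,"gripper":0.02},{"rx":0,"ry":0,"rz":0,"dx":-0.0065,"dy":0.0241,"dz":0,"gripper":0.02}]'
python3 -m creep '[{"rx":0,"ry":0,"rz":0,"dx":-0.0013,"dy":0.0048,"dz":0,"gripper":0.02},{"rx":0,"ry":0,"rz":0,"dx":-0.0026,"dy":0.0097,"dz":0,"gripper":0.02},{"rx":0,"ry":0,"rz":0,"dx":-0.0039,"dy":0.0145,"dz":0,"gripper":0.02},{"rx":0,"ry":0,"rz":0,"dx":-0.0052,"dy":0.0193,"dz":0,"gripper":0.02},{"rx":0,"ry":0,"rz":0,"dx":-0.0065,"dy":0.0241,"dz":0,"gripper":0.02}]'
python3 -m creep '[{"rx":0,"ry":0,"rz":0,"dx":-0.0013,"dy":0.0048,"dz":0,"gripper":0.02},{"rx":0,"ry":0,"rz":0,"dx":-0.0026,"dy":0.0097,"dz":0,"gripper":0.02},{"rx":0,"ry":0,"rz":0,"dx":-0.0039,"dy":0.0145,"dz":0,"gripper":0.02},{"rx":0,"ry":0,"rz":0,"dx":-0.0052,"dy":0.0193,"dz":0,"gripper":0.02},{"rx":0,"ry":0,"rz":0,"dx":-0.0065,"dy":0.0241,"dz":0,"gripper":0.02}]'
python3 -m creep '[{"rx":0,"ry":0,"rz":0,"dx":-0.001,"dy":0.0039,"dz":0,"gripper":0.02},{"rx":0,"ry":0,"rz":0,"dx":-0.0021,"dy":0.0077,"dz":0,"gripper":0.02},{"rx":0,"ry":0,"rz":0,"dx":-0.0029,"dy":0.0106,"dz":0,"gripper":0.02},{"rx":0,"ry":0,"rz":0,"dx":-0.0036,"dy":0.0135,"dz":0,"gripper":0.02},{"rx":0,"ry":0,"rz":0,"dx":-0.0042,"dy":0.0155,"dz":0,"gripper":0.02}]'
```

```text
time_s: 12.12
ee_pos: [0.6685, -0.0565, 0.0103]
tcp_rot: [-180.0, -0.0, 105.0]
force: [1.1, -3.2, 3.1]
width: 0.0202
grip_force: 1.8
time_s: 12.75
ee_pos: [0.662, -0.0324, 0.0103]
tcp_rot: [-180.0, 0.0, 105.0]
force: [1.2, -4.0, 2.0]
width: 0.02
grip_force: 1.8
time_s: 13.38
ee_pos: [0.6555, -0.0083, 0.0103]
tcp_rot: [-180.0, 0.0, 105.0]
force: [1.6, -3.3, 3.4]
width: 0.0199
grip_force: 1.8
time_s: 14.0
ee_pos: [0.6513, 0.0071, 0.0102]
tcp_rot: [-180.0, -0.0, 105.0]
force: [1.7, -3.4, 1.7]
width: 0.0197
grip_force: 1.7
```

```bash
python3 -m creep '[{"rx":0,"ry":0,"rz":0,"dx":-0.0003,"dy":0.001,"dz":0,"gripper":0.02},{"rx":0,"ry":0,"rz":0,"dx":-0.0005,"dy":0.0019,"dz":0,"gripper":0.02},{"rx":0,"ry":0,"rz":0,"dx":-0.0008,"dy":0.0029,"dz":0,"gripper":0.02},{"rx":0,"ry":0,"rz":0,"dx":-0.001,"dy":0.0039,"dz":0,"gripper":0.02}]'
python3 -m creep '[{"rx":0,"ry":0,"rz":0,"dx":-0.0001,"dy":0.0005,"dz":0,"gripper":0.02},{"rx":0,"ry":0,"rz":0,"dx":-0.0003,"dy":0.001,"dz":0,"gripper":0.02}]'
```

```text
time_s: 14.5
ee_pos: [0.6503, 0.0108, 0.0103]
tcp_rot: [-180.0, -0.0, 105.0]
force: [1.2, -2.6, 2.3]
width: 0.02
grip_force: 1.6
time_s: 14.75
ee_pos: [0.6501, 0.0118, 0.0103]
tcp_rot: [-180.0, -0.0, 105.0]
force: [0.7, -2.6, 2.0]
width: 0.0197
grip_force: 1.5
```

```bash
python3 -m creep '[{"rx":0,"ry":0,"rz":0,"dx":-0.0001,"dy":0.0005,"dz":0,"gripper":0.02},{"rx":0,"ry":0,"rz":0,"dx":-0.0003,"dy":0.001,"dz":0,"gripper":0.02}]'
python3 -m creep '[{"rx":0,"ry":0,"rz":0,"dx":-0.0001,"dy":0.0005,"dz":0,"gripper":0.02},{"rx":0,"ry":0,"rz":0,"dx":-0.0003,"dy":0.001,"dz":0,"gripper":0.02}]'
```

```text
time_s: 15.0
ee_pos: [0.6497, 0.0128, 0.0102]
tcp_rot: [-180.0, -0.0, 105.0]
force: [0.5, -2.6, 2.3]
width: 0.0202
grip_force: 1.5
time_s: 15.25
ee_pos: [0.6498, 0.0132, 0.0103]
tcp_rot: [180.0, 0.1, 105.0]
force: [3.4, -9.7, 0.7]
width: 0.0201
grip_force: 5.4
```

It's on the short bar, since the force rose to 10 N at y = -0.1096 as predicted. One more small press, then I'll back off, lift and look.

```bash
python3 -m creep '[{"rx":0,"ry":0,"rz":0,"dx":-0.0001,"dy":0.0003,"dz":0,"gripper":0.02},{"rx":0,"ry":0,"rz":0,"dx":-0.0001,"dy":0.0005,"dz":0,"gripper":0.02}]'
python3 -m creep '[{"rx":0,"ry":0,"rz":0,"dx":0.0004,"dy":-0.0015,"dz":0,"gripper":0.02},{"rx":0,"ry":0,"rz":0,"dx":0.0026,"dy":-0.0097,"dz":0,"gripper":0.02},{"rx":0,"ry":0,"rz":0,"dx":0.0065,"dy":-0.0241,"dz":0,"gripper":0.02},{"rx":0,"ry":0,"rz":0,"dx":0.0065,"dy":-0.0241,"dz":0.05,"gripper":0.02},{"rx":0,"ry":0,"rz":0,"dx":0.0065,"dy":-0.0241,"dz":0.1,"gripper":0.02}]'
python3 -m creep '[{"rx":0,"ry":0,"rz":0,"dx":0.006,"dy":-0.022,"dz":0.04,"gripper":0.02},{"rx":0,"ry":0,"rz":0,"dx":0.012,"dy":-0.044,"dz":0.08,"gripper":0.02},{"rx":0,"ry":0,"rz":0,"dx":0.018,"dy":-0.066,"dz":0.1,"gripper":0.02},{"rx":0,"ry":0,"rz":0,"dx":0.018,"dy":-0.066,"dz":0.1,"gripper":0.02}]'
python3 - <<'E'
from fit import *
pf=np.load("pose.npy")[1]; c,s=np.cos(pf[2]),np.sin(pf[2]); T=pf[:2]+np.array([[c,-s],[s,c]])@[-.033,-.049]
big=np.zeros((600,800,3),np.uint8)
f=grab_frame("wrist"); o=f["img"].copy(); wire(o,f,BOX,[*T,pf[2]],(0,255,0),1,0,0); wire(o,f,FEN,pf,(0,0,255),1,0,0); big[:340,:640]=o[:340]
for n,X in(("scene",0),("side",400)):
    g=grab_frame(n); k=px(g,[*T,.02])[0].astype(int); x,y=k[0]-66,k[1]-43
    o=cv2.resize(g["img"][y:y+87,x:x+133],None,fx=3,fy=3); big[340:600,X:X+399]=o[:260,:399]
cv2.imwrite("pics/fin.png",big); print(read_state()["force"].round(1))
E
```

```text
time_s: 15.5
ee_pos: [0.6498, 0.0133, 0.0104]
tcp_rot: [180.0, 0.1, 105.0]
force: [5.5, -13.0, -0.3]
width: 0.0198
grip_force: 6.5
time_s: 16.12
ee_pos: [0.6557, -0.0108, 0.1111]
tcp_rot: [-179.9, -0.0, 105.0]
force: [0.8, 0.3, -0.5]
width: 0.0199
grip_force: 0.0
time_s: 16.62
ee_pos: [0.6746, -0.078, 0.2116]
tcp_rot: [179.9, 0.1, 104.9]
force: [-1.6, 0.2, 0.0]
width: 0.0199
grip_force: 0.0
[-0.3  0.7 -0.7]
```

View pics/fin.png

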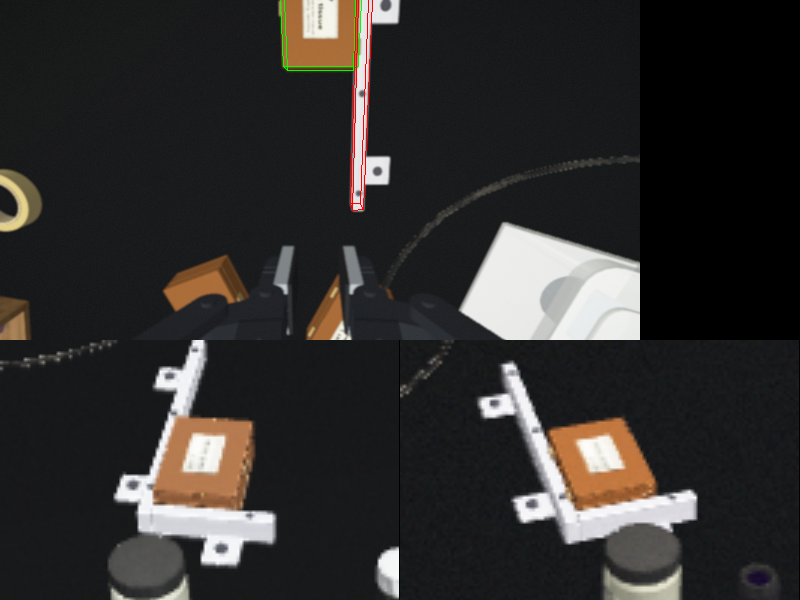

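The box sits in the corner: in the wrist view its left edge (282,60) and near end (row 69) match the target outline within about 1–2 px (roughly 1–2 mm). The jar, eyepiece and can were never approached, and the gripper touches nothing. I'm handing it in.

```bash
python3 -c "
from workcell import *
print(hand_in())"
```

```text
the job is handed in; nothing more can be done
None
```

I pushed the slide box into the corner with its back on the long bar and its end on the short bar, both confirmed by contact force. The job was handed in at about 17 s of the 48 s limit, but the hand-in gave no verdict.

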